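Mix a tube on the timed vortex mixer

ROBOT

A 7-joint arm with a two-finger parallel gripper is mounted at the origin on a cart in front of the work surface, level with it; the furniture and walls round the work are solid. World frame = base frame: x ahead of the robot, y to its left, z up, the work surface at z = 0. Lengths are in m, angles in rad, forces in N, time in s.
With the tool pointing down it reaches from about 0.4 to 0.875 m from the base axis. Payload 19.3 kg.
Tool frame: the origin (TCP) lies on the front face of the gripper's body, between the roots of the fingers; the fingertips stand 73 mm ahead of it and the grasp point (between the pads) lies 54 mm ahead of it; z points along the fingers, y is the direction in which the jaws open and shut (so a half turn about z gives the same grasp; the last joint's range is limited). The gripper opens to 85 mm and grips with 20 to 120 N. Pads are 22 mm wide; open, the fingers measure 114 mm over their backs; the gripper's body (76 mm by 85 mm) begins 54 mm behind the grasp point. The pads swing forward as they close: fully open they stand 13 mm farther back than shut.
Start: joints at [-1.242, 0.521, -0.036, 1.599, 0.021, 1.021, -0.113], TCP at [0.243, 0.576, 0.304] pointing down, gripper open.
Joint ranges: [-2.91, 2.91], [-0.3, 2.13], [-1.5, 1.42], [0.17, 2.43], [-1.26, 4.41], [0.16, 1.93], [-2.52, 2.52]. Speed limits (rad/s): [1.89, 1.89, 2.39, 2.39, 3.01, 3.01, 3.01].

INTERFACE

Orientations are given as [roll, pitch, yaw] about the fixed x, y, z axes, in that order (R = Rz(yaw) Ry(pitch) Rx(roll)).
In Python, from workcell import bot gives the robot as it stands.
- The arm moves only by the shell command python3 -m crank 'ROWS' [OPENING] [FORCE]. ROWS is a JSON object of lists of equal length, an entry for each row: "travel": the shift along the world's x, y, z in cm, a list of three; "rot": the turn, a rotation vector about the world's x, y, z in degrees, a list of three. A call has 1 to 8 rows; each row is the pose to reach, as a shift and turn from the pose commanded when the call began; what a row does not reach only later rows make up. A row lasts 1/10 s, in which the tool goes at most 50 mm and 8.59 degrees, less where a joint would pass 70% of its speed; a pose out of reach is approached as far as the arm can. A call with a gripper value outside its range is refused whole. OPENING is the opening, from -1 (shut) to 1 (fully open), so that 0 is half open, set as the call begins (- or left out, the last holds). The fingers move at their own pace and stop on an object; FORCE is the grip in N (left out, the last holds). Time passes only in rows, so rows that repeat a pose let the fingers close. It gives the time, the measured TCP pose, the force and the opening at its end, in the units of the state.
- bot.observe(): the state, without advancing time (a new reading comes with each control period).
- bot.grab_frame(name): name is "side" or "top" or "wrist"; returns the picture (400x640x3 uint8, red, green, blue); there is no depth.
- bot.camera_model(name): a dict with "fx", "fy", "cx", "cy" (pixels), "R" (3x3) and "t" (3): a world point X has camera coordinates R X + t. Camera axes: x right, y down, z forward; pixel columns grow to the right and rows downward; lengths in m; the calibration is good to about 2 mm. A picture is of the moment at which its call begins: read the wrist's pose just before it. camera_model takes no time and is no camera call; for the wrist camera it gives the pose at the moment of the call.
- bot.job_done(): hands the job in, once; it reports no verdict.
Trained networks look in the newest picture that a camera, given by its name, has taken for a name from the list of things; names that differ only in an ending like _2 or _b are one class to them, and where a whole thing is asked for, a point or a joint stands for the part that bears it (a point fixed in the world has none). Each returns a list of dicts, best first, with "conf" (0 to 1); they miss things now and then, are a little off and sometimes report something else, mostly with a low value. They report only what shows in the picture. A call takes as long as a camera call. They do not tell look-alikes from the thing itself.
- bot.silhouettes(camera, thing): "pixels" (400x640 bool, what is visible of it) and "box" ([centre column, centre row, width, height] in pixels, round what is visible of it).
The state is a dict: "clock": time; "qpos": joint angles; "qd": joint speeds; "joint_efforts": joint torques, N m; "position": TCP position; "tool_rot": TCP orientation; "force": force on the tool from outside, world axes, zero at the start; "moment": the same for the moment, N m; "grip_width": finger opening in m.
Only numpy, scipy, OpenCV 4.12 (cv2) and the standard library are available. Lean on these libraries where they do the work, as an engineer would, in place of code of your own. Each camera call takes 0.05 s, during which the arm holds its last target.

TASK

Set the mixer's clockwork timer: twist its knob clockwise as far as it goes and let go, so that it starts to run back. Then take the capped wide tube out of the rack, stand its foot upright in the mixer's rubber cup and press the spring-loaded cup down about 5 mm, half of its travel, without ever bottoming it. Finish while still gripping the tube and holding the cup down like that, with the timer still running, and leave the other things undisturbed.

Things in the scene. Friction and masses are not known exactly. Their poses are not given: they have to be found in the camera images.
- mixer: Cordless benchtop vortex mixer, off-white, 176 x 122 mm, fixed where it stands. Origin: centre of its underside, on the bench; +x points to its back, z up. In front a flat control deck, top 52 mm up, that carries the timer knob (axis at x = -52 mm, y = 0); behind it the motor tower from x = -6 to +82 mm, 94 mm high, with the cup on top (axis at x = +38 mm, y = 0).
- knob_grip (a point): Point on the vertical axis of the black timer knob, 77 mm above the bench, at the height to grip. The knob is a bar 38 mm long, 11 mm thick and 27 mm high (61 to 87 mm above the bench), on a round skirt 39 mm across, 7 mm high. The point's x axis lies along the bar and turns with it; a white line on the bar's top marks its +x end.
- timer_knob (a joint): Turn of the timer knob in rad: 0 at rest, grows clockwise seen from above, 1.3 at the stop. Winding resists with about 0.1 N m at 1 rad/s. Let go, it runs back by itself slowly, reaching 0 after about 50 s.
- cup (a joint): Travel of the cup in m: 0 up, grows as it is pressed straight down, 0.010 bottomed. Spring: about 5 N to start it moving, 10 N at 5 mm, 15 N bottomed; it springs up when let go.
- cup_floor (a point): Centre of the flat floor inside the black rubber cup, 120 mm above the bench when the cup is up; it goes down with the cup. The cup is a round dish, outside 51 mm across at the rim; the recess is 10 mm deep, about 39 mm across at the floor and 43 mm at the rim.
- cup_rim (a point): Centre of the cup's mouth, level with its rim, 10 mm above its floor.
- tube_mid (a point): Centre of the tube, half-way up: a capped plastic tube with a flat skirted foot, 98 mm tall, body 29 mm across, screw cap 36 mm across over its top 16 mm (82 to 98 mm above the foot); about 60 g. At the start it stands in a wide hole of the rack, its foot 7 mm above the bench. z along the tube to the cap.
- tube_foot (a point): Centre of the underside of the tube's foot, 49 mm below tube_mid.
- tube: The same tube; origin at the centre of its foot.
- rack: White block tube rack, 92 x 136 x 45 mm, fixed where it stands; origin: centre of its underside. A row of three wide holes 32 mm across (x = +20 mm; y = -42, 0, +42 mm) and a row of four narrow ones 15.5 mm across (x = -26 mm; y = -48, -16, 16, 48 mm), all 38 mm deep. The tube stands in the wide hole at y = +42 mm.
- vial_a: Bystander: small screw-cap vial 13 mm across, 48 mm tall, standing in a narrow hole of the rack, its top 55 mm above the bench.
- vial_b: Bystander: second small vial, in the next narrow hole.
- dish: Bystander: lower of two stacked round dishes 61 mm across, 15 mm high each, behind the work.
- dish_top: Bystander: the upper dish of the stack.
- marker: Bystander: black marker pen, 136 mm long, lying at the front edge of the bench.
Not all that is in view belongs to the job. What is shaped like the tube but yellow is not meant.

How it is judged:
By the outcome, as a careful person would: the job done as asked, in the order asked, and still so for the second after the job is handed in, while the arm keeps its last pose, push and grip.
It also fails if it takes over 51 s, if anything falls off the work surface, if the arm or the gripper's body presses on something with over 40 N, if the wrist force passes 120 N, or if a joint passes its speed limit or range.

## Working session

There is one attempt and no reset: what is moved stays moved. The work goes in short steps, Python scripts to look and compute and a shell command to move; the robot and the scene stay as the last step left them, time stands still between calls to the robot, and variables do not carry over. Pictures are saved under pics/ and viewed, and the job is handed in when it is done.

```bash
mkdir -p pics; ls
python3 - <<'E'
from workcell import bot
import cv2
print(bot.observe())
for n in ("side","top","wrist"):
    im=bot.grab_frame(n); cv2.imwrite(f"pics/{n}0.png",im[:,:,::-1])
    m=bot.camera_model(n); print(n,m)
E
```

```text
pics
{'clock': 0.0, 'qpos': array([-1.242192  ,  0.52199484, -0.03632663,  1.59998123,  0.02118085,
        1.02110146, -0.11280629]), 'qd': array([-0.00017476,  0.00062159,  0.00188462,  0.00023423, -0.00047702,
        0.00066991,  0.00182599]), 'joint_efforts': array([-3.05394587e-05, -9.27115631e+01,  1.97927222e+00, -3.69919288e+01,
        1.76191342e-02,  8.51923891e-03,  3.16246212e-05]), 'position': array([0.24262707, 0.57571694, 0.30334722]), 'tool_rot': array([-3.14049373e+00,  6.22841263e-05,  2.74276094e+00]), 'force': array([0.15521938, 0.66131389, 0.45350791]), 'moment': array([ 0.01497396, -0.00845145, -0.02239758]), 'grip_width': 0.08537349856940353}
side {'fx': 460.73062749703166, 'fy': 460.73062749703166, 'cx': 308.61939523176034, 'cy': 205.53969692226255, 'R': array([[ 0.89073472, -0.45452006,  0.00178123],
       [-0.16389826, -0.32484598, -0.93145717],
       [ 0.42394459,  0.8293893 , -0.36384664]]), 't': array([-0.35448244,  0.26781424,  0.46336243])}
top {'fx': 467.2673841115507, 'fy': 467.2673841115507, 'cx': 313.9272049197318, 'cy': 187.74739283881553, 'R': array([[ 0.0093269 , -0.9999379 , -0.00610031],
       [-0.98811316, -0.00828012, -0.1535051 ],
       [ 0.15344505,  0.00745952, -0.98812903]]), 't': array([0.23446064, 0.5228061 , 0.86647521])}
wrist {'fx': 297.2396087981461, 'fy': 297.2396087981461, 'cx': 320.81157346695176, 'cy': 201.58731481871266, 'R': array([[ 3.88136363e-01,  9.21601855e-01, -4.30340561e-04],
       [ 8.80095208e-01, -3.70517033e-01,  2.96899904e-01],
       [ 2.73464054e-01, -1.15616390e-01, -9.54908510e-01]]), 't': array([-0.62360743, -0.03910419,  0.37883982])}
```

View pics/side0.png

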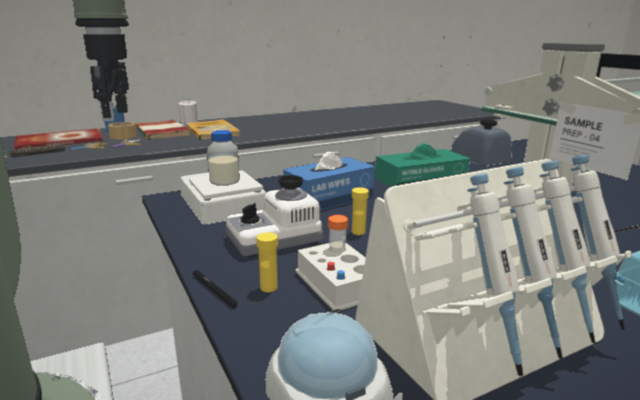

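View pics/top0.png

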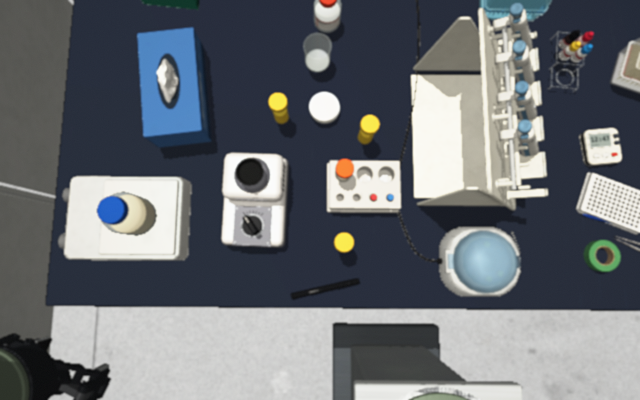

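View pics/wrist0.png

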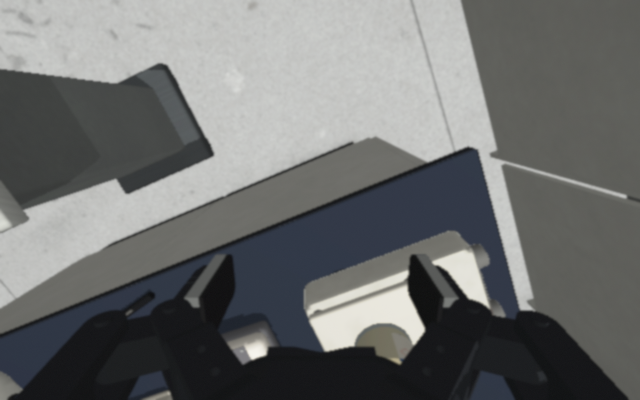

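The side picture shows the mixer at (275,215) with its black knob at (250,213), the orange-capped tube at (338,232) in the rack, and yellow look-alikes at (268,262) and (360,210). In the top picture the knob is at (252,225), the cup at (250,175), the orange cap at (345,168), the yellow ones at (279,103), (369,126) and (344,243), and the vials at (374,197) and (390,197).

Candidates for the tube: orange cap top(345,168) in the rack's wide hole; the yellow ones at top(279,103), (369,126) and (344,243) stand free. I choose the orange-capped one and check it in a crop.

```bash
cat > h.py <<'E'
import numpy as np, cv2
from workcell import bot
def ray(m,u,v):
    R=np.array(m["R"]);t=np.array(m["t"]);c=-R.T@t
    d=R.T@np.array([(u-m["cx"])/m["fx"],(v-m["cy"])/m["fy"],1.]);return c,d
def atz(m,u,v,z):
    c,d=ray(m,u,v);return c+d*(z-c[2])/d[2]
def proj(m,X):
    p=np.array(m["R"])@np.array(X)+np.array(m["t"]);return np.array([m["fx"]*p[0]/p[2]+m["cx"],m["fy"]*p[1]/p[2]+m["cy"]])
E
python3 - <<'E'
from h import *
ims={}
for n in ("top","side"):
    ims[n]=bot.grab_frame(n)
    for th in ("mixer","tube","rack","knob_grip","cup_floor"):
        r=bot.silhouettes(n,th)
        for q in r[:4]:
            p=q["pixels"]; ys,xs=np.nonzero(p)
            print(n,th,round(q["conf"],2),np.round(q["box"],1),len(xs))
        if r: np.save(f"pics/{n}_{th}.npy",np.array([q["pixels"] for q in r[:4]]))
im=ims["top"][130:260,210:410]; cv2.imwrite("pics/crop_top.png",cv2.resize(im,(800,520),interpolation=cv2.INTER_CUBIC)[:,:,::-1])
im=ims["side"][165:315,215:385]; cv2.imwrite("pics/crop_side.png",cv2.resize(im,(680,600),interpolation=cv2.INTER_CUBIC)[:,:,::-1])
print(bot.observe()["clock"])
E
```

```text
top mixer 0.56 [251.8 200.4  69.6  94.9] 5898
top tube 0.82 [343.2 171.6  20.5  22.4] 323
top tube 0.65 [279.4 107.1  19.7  31.3] 390
top tube 0.58 [368.4 130.1  19.3  26.9] 413
top tube 0.51 [343.2 240.3  20.5  22.8] 318
top rack 0.96 [363.6 186.8  74.2  50.8] 3284
top knob_grip 0.6 [247.8 170.8  30.2  29. ] 644
top knob_grip 0.55 [252.1 226.6  23.8  18.6] 354
top cup_floor 0.41 [373.1 197.4   8.6   9.3] 42
side mixer 0.62 [273.3 214.9  99.6  81.5] 4683
side mixer 0.49 [249.  210.4  27.   17.4] 311
side mixer 0.48 [336.6 234.6  18.1  36.8] 657
side tube 0.86 [360.9 209.7  17.5  46.4] 666
side tube 0.7 [336.2 235.6  11.4  37. ] 651
side rack 0.79 [331.8 277.4  67.   69.9] 3122
side knob_grip 0.59 [249.8 210.2  26.9  19. ] 329
side cup_floor 0.54 [290.5 181.4  28.7  17.3] 289
0.75
```

View pics/crop_top.png

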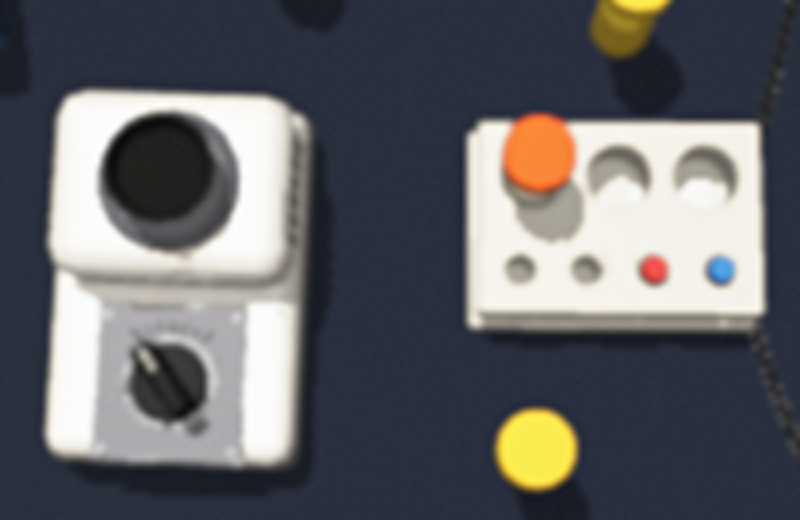

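View pics/crop_side.png

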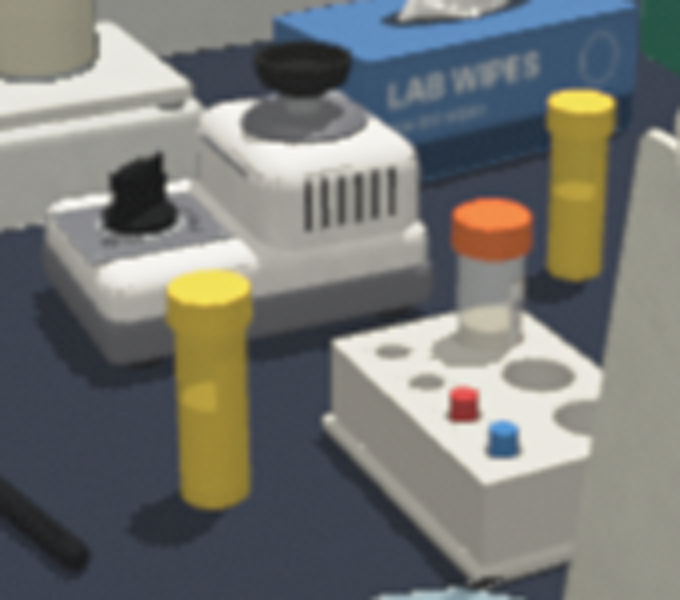

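The crops confirm it: the orange-capped tube, clear body, stands in the rack's leftmost wide hole (top crop (540,150)). The white line on the knob is at its upper-left end (crop (142,355)), and the bar runs to about (195,412).

Run:
```python
from h import *
np.set_printoptions(precision=4,suppress=True)
T=bot.grab_frame("top");S=bot.grab_frame("side");mt=bot.camera_model("top");ms=bot.camera_model("side")
def cen(im,f,box,big=True):
    x0,y0,x1,y1=box; a=im[y0:y1,x0:x1].astype(int); k=f(a[...,0],a[...,1],a[...,2]).astype(np.uint8)
    n,l,s,c=cv2.connectedComponentsWithStats(k); i=1+np.argmax(s[1:,4]); return c[i]+[x0,y0],s[i],l==i
org=lambda r,g,b:(r>150)&(g<150)&(b<100)&(r-g>60)
c,s,_=cen(T,org,(325,150,365,190));print("cap top",c,s,atz(mt,*c,0.105))
c2,s2,_=cen(S,org,(320,205,360,245));print("cap side",c2,s2)
# triangulate: cap (side centroid ~ z 0.097)
X=atz(mt,*c,0.104);print("proj side of captop/bottom",proj(ms,[X[0],X[1],.105]),proj(ms,[X[0],X[1],.089]))
dark=lambda r,g,b:(r+g+b<260)&(r+g+b>=0)
for nm,th,box in(("cupin",120,(230,150,280,200)),("knob",150,(235,205,272,250))):
    f=lambda r,g,b:(r+g+b<th)
    c,s,m=cen(T,f,box);print(nm,c,s)
    for z in(.13,.12,.061,.077,.087):print(z,atz(mt,*c,z))
# mixer body rect in top
f=lambda r,g,b:(r+g+b>480)
c,s,m=cen(T,f,(210,140,300,260));print("mixer",c,s)
r=np.load("pics/top_rack.npy")[0];cn=max(cv2.findContours(r.astype(np.uint8),0,2)[0],key=len);print(cv2.minAreaRect(cn))
im=cv2.resize(T[145:255,215:300],None,fx=7,fy=5.45*1,interpolation=cv2.INTER_CUBIC)
im=cv2.resize(T[205:250,225:285],None,fx=13,fy=13,interpolation=cv2.INTER_CUBIC)
cv2.imwrite("pics/knob.png",im[:,:,::-1])
im=cv2.resize(T[148:206,215:292],None,fx=10,fy=10,interpolation=cv2.INTER_CUBIC)
cv2.imwrite("pics/cup.png",im[:,:,::-1])
```

```text
cap top [344.1704 168.1   ] [ 11   9  17  19 270] [0.5473 0.184  0.105 ]
cap side [337.6387 221.5588] [  8  10  20  15 238]
proj side of captop/bottom [336.9395 217.2045] [336.7213 225.5391]
cupin [249.2704 171.4728] [  7   9  26  26 514]
0.13 [0.5349 0.3525 0.13  ]
0.12 [0.5368 0.354  0.12  ]
0.061 [0.5481 0.3628 0.061 ]
0.077 [0.545  0.3604 0.077 ]
0.087 [0.5431 0.3589 0.087 ]
knob [252.016 226.528] [  9  12  16  18 125]
0.13 [0.4382 0.3448 0.13  ]
0.12 [0.4389 0.3462 0.12  ]
0.061 [0.443  0.3544 0.061 ]
0.077 [0.4419 0.3522 0.077 ]
0.087 [0.4412 0.3508 0.087 ]
mixer [252.5179 202.3868] [  12   13   64   93 3808]
((362.5, 185.5), (51.0, 73.0), 90.0)
```

View pics/knob.png

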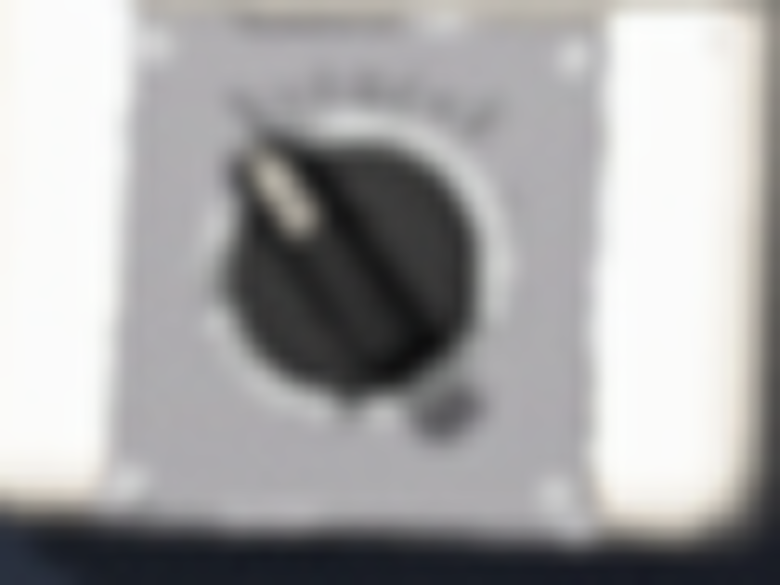

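View pics/cup.png

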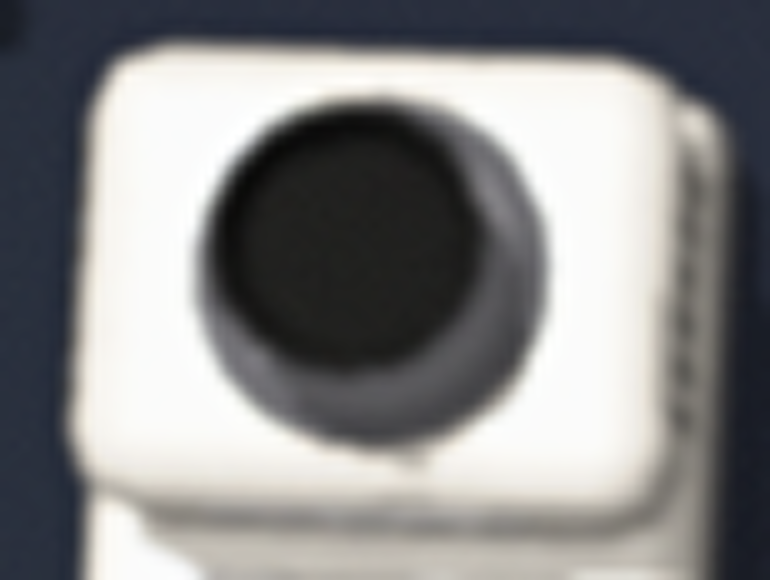

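The knob skirt's centre is at about top (252.1,225.2) and its bar points about 35° left of world +x. The cup mouth is centred at about (249.6,171.5). Next I compute the poses, the bottle height for clearance, and the way to the knob.

Run:
```python
from h import *
np.set_printoptions(precision=4,suppress=True)
mt=bot.camera_model("top");ms=bot.camera_model("side")
cup=atz(mt,249.5,171.5,.13)
k=atz(mt,252.1,225.2,.060)
# bar top: line ends in crop/13+offset
o=np.array([225,205])-.46
for a,b in(((255,150),(305,235)),((240,175),(360,372)),((290,138),(440,330)),((265,155),(400,352))):
    A=atz(mt,*(np.array(a)/13+o),.087);B=atz(mt,*(np.array(b)/13+o),.087);print("bar",A[:2],B[:2],(A+B)[:2]/2,np.degrees(np.arctan2(*(A-B)[1::-1])))
print("knob",k,"cup",cup,np.linalg.norm((cup-k)[:2]),np.degrees(np.arctan2(*(cup-k)[1::-1])))
print("cup side chk",proj(ms,cup),"knob side",proj(ms,[k[0],k[1],.074]))
# mixer edges: tower top front corners px cup crop /10
for p in((95,70),(72,440),(680,75),(660,500)):
    print("tower",atz(mt,p[0]/10+215,p[1]/10+148,.094)[:2])
# bottle top
c,d=ray(mt,113,208);c2,d2=ray(ms,222,133)
s=np.linalg.lstsq(np.c_[d,-d2],c2-c,rcond=None)[0];print("bottle top",c+d*s[0],c2+d2*s[1])
print("rack corners",[atz(mt,*p,.045)[:2] for p in((328,160.5),(401,160.5),(401,209.5),(328,211))])
print("wide hole chk")
for p in((344,243),(369,126),(279,103)):print("yellow",atz(mt,*p,.098))
```

```text
bar [0.4601 0.3657] [0.4482 0.3583] [0.4542 0.362 ] 31.9182394094762
bar [0.4566 0.3677] [0.4292 0.35  ] [0.4429 0.3589] 32.81303696480362
bar [0.4619 0.3609] [0.4351 0.339 ] [0.4485 0.3499] 39.24327994058184
bar [0.4594 0.3643] [0.432  0.3445] [0.4457 0.3544] 35.781677844977004
knob [0.4456 0.3545 0.06  ] cup [0.5349 0.3521 0.13  ] 0.08936408111944497 -1.5112994360467225
cup side chk [289.9705 178.2726] knob side [249.1901 210.9069]
tower [0.5724 0.4047]
tower [0.5032 0.4062]
tower [0.5723 0.2964]
tower [0.4931 0.2985]
bottle top [0.4619 0.5623 0.1888] [0.4615 0.5624 0.1888]
rack corners [array([0.5741, 0.2121]), array([0.5753, 0.0698]), array([0.4793, 0.0717]), array([0.4752, 0.2116])]
wide hole chk
yellow [0.4125 0.184  0.098 ]
yellow [0.6287 0.1375 0.098 ]
yellow [0.6719 0.3056 0.098 ]
```

```bash
python3 -m crank '{"travel":[[2.5,-2.8,0],[5.1,-5.5,0],[7.6,-8.3,-1],[10.2,-11,-2],[12.7,-13.8,-3],[15.2,-16.6,-4.5],[17.8,-19.3,-6],[20.3,-22.1,-7]],"rot":[[0,0,7.3],[0,0,14.6],[0,0,21.9],[0,0,29.2],[0,0,36.5],[0,0,43.8],[0,0,51.1],[0,0,58.4]]}' 0 60
python3 - <<'E'
from h import *
print(bot.observe())
S=bot.grab_frame("wrist");cv2.imwrite("pics/w1.png",S[:,:,::-1]);m=bot.camera_model("wrist")
print(proj(m,[.4456,.3545,.087]),proj(m,[.4456,.3545,.060]),proj(m,[.5349,.3521,.13]))
o=bot.observe();print(o["position"],o["tool_rot"],o["clock"])
E
```

```text
clock: 1.65
position: [0.4465, 0.3537, 0.2331]
tool_rot: [3.142, -0.0, -2.516]
force: [1.5, -0.2, 0.1]
grip_width: 0.0425
{'clock': 1.65, 'qpos': array([-0.6036167 ,  0.52758764, -0.23646047,  1.80682339,  0.16095195,
        0.82619589,  1.27814872]), 'qd': array([ 0.83966714,  0.16093039, -0.25549277,  0.03140307,  0.23219214,
       -0.15476257,  1.7195018 ]), 'joint_efforts': array([-10.66247106, -91.06058121,  -0.46881611, -30.37597775,
        -0.81718739,   0.35784605,  -5.7154651 ]), 'position': array([0.44651005, 0.35369092, 0.23309797]), 'tool_rot': array([ 3.14156192e+00, -3.47317694e-04, -2.51572909e+00]), 'force': array([ 1.53529742, -0.16156298,  0.11271464]), 'moment': array([-0.00479896, -0.04408565, -0.01899774]), 'grip_width': 0.04253813367676883}
[333.9531885  214.03078825] [332.74723896 203.42020772] [256.69613025 330.20647386]
[0.45076094 0.3476821  0.23165123] [-3.13792153e+00 -2.25621744e-03 -2.51125764e+00] 1.7
```

View pics/w1.png

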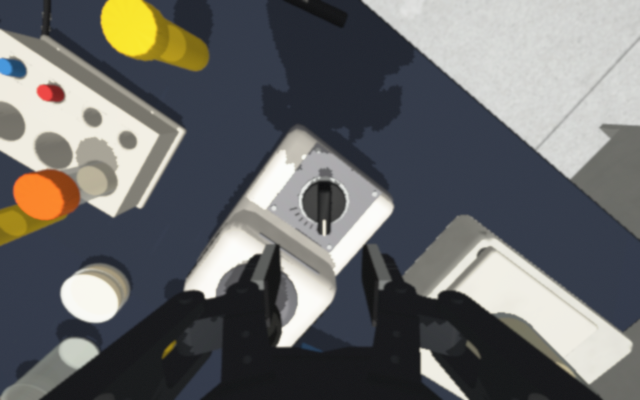

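The wrist picture has the knob at (323,203) with its white line pointing toward the gripper, so the bar lies along the tool's x axis. The arm was still moving, so I let it settle while lowering a bit and look again.

```bash
python3 -m crank '{"travel":[[0,0,-1],[0,0,-1.5],[0,0,-1.5]],"rot":[[0,0,0],[0,0,0],[0,0,0]]}'
python3 - <<'E'
from h import *
o=bot.observe();m=bot.camera_model("wrist")
S=bot.grab_frame("wrist");cv2.imwrite("pics/w2.png",S[:,:,::-1]);
print(np.abs(o["qd"]).max(),o["position"],np.degrees(o["tool_rot"]),bot.observe()["position"])
print(proj(m,[.4456,.3545,.087]),proj(m,[.4456,.3545,.060]),proj(m,[.5349,.3521,.13]))
u,v=200,130
im=cv2.resize(S[150:280,250:400],None,fx=4,fy=4,interpolation=cv2.INTER_CUBIC);cv2.imwrite("pics/w2c.png",im[:,:,::-1])
E
```

```text
clock: 2.0
position: [0.4447, 0.3558, 0.2183]
tool_rot: [3.141, -0.001, -2.521]
force: [-0.6, -0.5, 0.5]
grip_width: 0.0425
0.012628168385325711 [0.44471946 0.35577183 0.21827451] [ 1.79982911e+02 -5.57857689e-02 -1.44414911e+02] [0.44482195 0.35593261 0.21876272]
[319.90633972 220.20251932] [320.01103514 208.32714764] [237.39839894 345.4727117 ]
```

View pics/w2c.png

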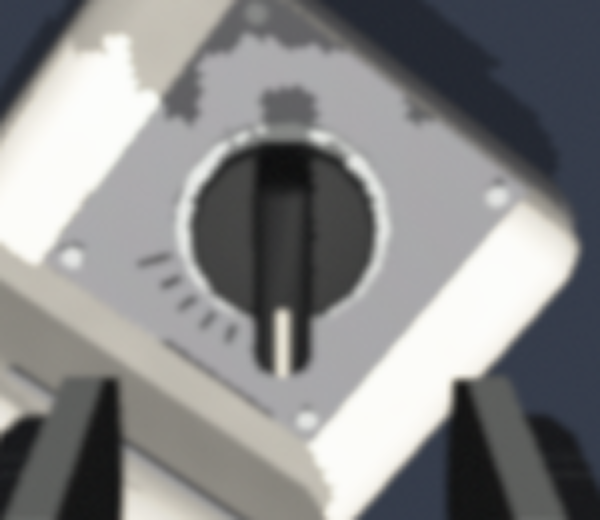

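The bar's white line is at crop (283,340), column 320.6 against a predicted 319.9, and it stands vertical, so position and yaw both fit. I descend so that the fingertips end about 64 mm up, above the skirt.

```bash
python3 -m crank '{"travel":[[0,0,-3],[0,0,-6],[0,0,-7.4],[0,0,-8.1],[0,0,-8.1]],"rot":[[0,0,0],[0,0,0],[0,0,0],[0,0,0],[0,0,0]]}'
python3 -m crank '{"travel":[[0,0,0],[0,0,0],[0,0,0],[0,0,0]],"rot":[[0,0,0],[0,0,0],[0,0,0],[0,0,0]]}' -1 60
python3 - <<'E'
from h import *
o=bot.observe();print(o)
E
```

```text
clock: 2.55
position: [0.4455, 0.3553, 0.1379]
tool_rot: [-3.142, -0.0, -2.521]
force: [-0.9, -0.6, -0.1]
grip_width: 0.043
clock: 2.95
position: [0.4457, 0.3558, 0.1391]
tool_rot: [3.141, 0.002, -2.521]
force: [-3.4, 0.8, 8.3]
grip_width: 0.0101
{'clock': 2.95, 'qpos': array([-0.63276469,  0.66457899, -0.20348892,  1.86082047,  0.21081939,
        0.63503551,  1.22742287]), 'qd': array([-0.00034218,  0.00224734, -0.00079862, -0.00025783, -0.00057045,
       -0.00173205, -0.00089404]), 'joint_efforts': array([ 2.12138571e+00, -8.96453047e+01,  6.14164844e-01, -2.42711735e+01,
        7.85353202e-01, -2.88651148e-01,  3.59580817e-02]), 'position': array([0.44572673, 0.3557901 , 0.13913917]), 'tool_rot': array([ 3.14077245e+00,  1.77964434e-03, -2.52081056e+00]), 'force': array([-3.41914292,  0.81277663,  8.27563326]), 'moment': array([ 0.28336965,  0.80090734, -0.0728604 ]), 'grip_width': 0.010111286128317394}
```

It grips at 10 mm, the bar's thickness. Now I wind clockwise at about 5° per row.

```bash
python3 -m crank '{"travel":[[0,0,0.1],[0,0,0.1],[0,0,0.1],[0,0,0.1],[0,0,0.1],[0,0,0.1],[0,0,0.1],[0,0,0.1]],"rot":[[0,0,-5],[0,0,-10],[0,0,-16],[0,0,-22],[0,0,-28],[0,0,-34],[0,0,-40],[0,0,-45]]}'
python3 -c "
from h import *
o=bot.observe();print(np.degrees(o['tool_rot']),o['moment'],o['force'],o['grip_width'])"
```

```text
clock: 3.75
position: [0.4456, 0.3559, 0.1393]
tool_rot: [3.14, 0.0, 2.973]
force: [0.4, 5.1, -10.1]
grip_width: 0.0095
[1.79899834e+02 1.25716982e-02 1.70347458e+02] [ 1.14494829 -0.13459018  0.17242662] [  0.40812733   5.07814664 -10.08689243] 0.009542717080703126
```

```bash
python3 -m crank '{"travel":[[0,0,0],[0,0,0],[0,0,0],[0,0,0],[0,0,0],[0,0,0],[0,0,0]],"rot":[[0,0,-5],[0,0,-10],[0,0,-15],[0,0,-20],[0,0,-25],[0,0,-28],[0,0,-31]]}'
python3 -c "
from h import *
o=bot.observe();print(np.degrees(o['tool_rot']),o['moment'],o['force'],o['grip_width'])"
python3 -m crank '{"travel":[[0,0,0],[0,0,0]],"rot":[[0,0,-2],[0,0,-2]]}'
python3 -c "
from h import *
o=bot.observe();print(np.degrees(o['tool_rot']),o['moment'],o['force'],o['grip_width'])"
```

```text
clock: 4.45
position: [0.4456, 0.356, 0.1393]
tool_rot: [3.14, -0.001, 2.434]
force: [1.3, 5.2, -7.7]
grip_width: 0.0099
[ 1.79902468e+02 -4.19203231e-02  1.39483053e+02] [ 1.18886449 -0.1424407   0.91662538] [ 1.31982492  5.17844747 -7.72822265] 0.009886698833576684
clock: 4.65
position: [0.4456, 0.356, 0.1394]
tool_rot: [3.14, -0.0, 2.402]
force: [1.2, 5.1, -7.2]
grip_width: 0.0094
[ 1.79908983e+02 -2.46169545e-02  1.37645509e+02] [ 1.19800563 -0.1444959   1.4587743 ] [ 1.17535039  5.0608185  -7.1664859 ] 0.009423502643163446
```

The moment about the vertical climbs to 1.5 N m while the angle stays at about 78° of turn, so the knob is at its stop. I let go and lift straight up.

```bash
python3 -m crank '{"travel":[[0,0,0],[0,0,0],[0,0,0.5],[0,0,3],[0,0,7],[1.5,-3,9],[3.5,-7,9],[5.5,-11,9]],"rot":[[0,0,0],[0,0,0],[0,0,0],[0,0,0],[0,0,0],[0,0,5],[0,0,13],[0,0,21]]}' 0
python3 - <<'E'
from h import *
T=bot.grab_frame("top");print(bot.observe()["position"])
im=cv2.resize(T[130:260,210:410],None,fx=4,fy=4,interpolation=cv2.INTER_CUBIC);cv2.imwrite("pics/t3.png",im[:,:,::-1])
E
```

```text
clock: 5.45
position: [0.5013, 0.244, 0.2303]
tool_rot: [3.14, 0.001, 2.774]
force: [1.6, -0.4, -0.3]
grip_width: 0.0433
[0.5049821  0.23521252 0.23011808]
```

View pics/t3.png

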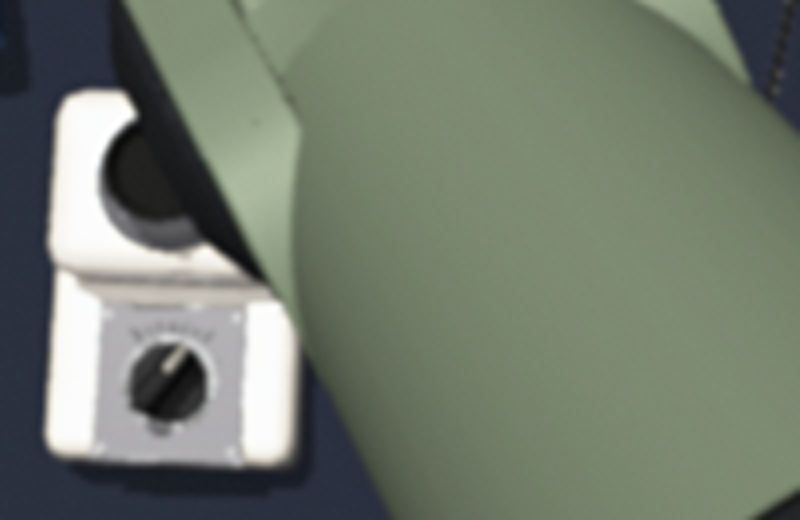

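The knob's white line now points to the upper right (crop (172,360)), so it is fully wound. On to a spot above the tube, with a wrist look there.

```bash
python3 -m crank '{"travel":[[2,-3,0],[3.8,-5.2,0],[4.6,-6.1,0],[4.6,-6.1,0],[4.6,-6.1,0]],"rot":[[0,0,8],[0,0,15],[0,0,21.4],[0,0,21.4],[0,0,21.4]]}' 0.4
python3 - <<'E'
from h import *
o=bot.observe();m=bot.camera_model("wrist")
S=bot.grab_frame("wrist");cv2.imwrite("pics/w4.png",S[:,:,::-1]);
print(np.abs(o["qd"]).max(),o["position"],np.degrees(o["tool_rot"]),bot.observe()["position"])
a=S.astype(int);k=((a[...,0]>150)&(a[...,1]<150)&(a[...,2]<100)&(a[...,0]-a[...,1]>60)).astype(np.uint8)
n,l,s,c=cv2.connectedComponentsWithStats(k);i=1+np.argmax(s[1:,4]);print(c[i],s[i],atz(m,*c[i],.104),proj(m,[.5473,.184,.105]))
E
```

```text
clock: 6.0
position: [0.5465, 0.1841, 0.2291]
tool_rot: [3.141, -0.0, 3.137]
force: [0.2, -0.1, 1.1]
grip_width: 0.0598
0.025808782426306787 [0.54647101 0.18409095 0.22913269] [ 1.79980707e+02 -8.65633263e-03  1.79741062e+02] [0.5462201  0.18463765 0.22905079]
[319.97919075 223.64913295] [ 297  201   47   46 1730] [0.54745906 0.18243648 0.104     ] [322.21184203 223.95363718]
```

View pics/w4.png

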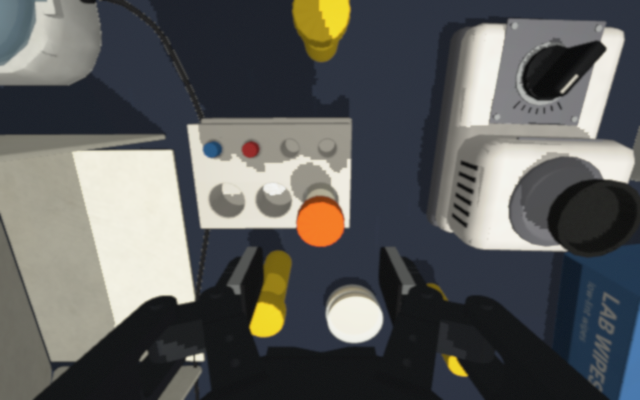

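The wrist picture shows the orange cap at (320,224), at (0.5475,0.183), within 1.5 mm of the top camera's value. The rack, the vials and the mixer look undisturbed. Going down round the body.

```bash
python3 -m crank '{"travel":[[0.1,-0.1,-2.5],[0.1,-0.1,-6],[0.1,-0.1,-9],[0.1,-0.1,-10.9],[0.1,-0.1,-10.9]],"rot":[[0,0,0],[0,0,0],[0,0,0],[0,0,0],[0,0,0]]}' 0.4
python3 -m crank '{"travel":[[0,0,0],[0,0,0],[0,0,0],[0,0,0]],"rot":[[0,0,0],[0,0,0],[0,0,0],[0,0,0]]}' -1 50
python3 - <<'E'
from h import *
o=bot.observe();print(o["position"],o["force"],o["moment"],o["grip_width"])
S=bot.grab_frame("side");cv2.imwrite("pics/s5.png",cv2.resize(S[150:320,200:420],None,fx=3.5,fy=3.5)[:,:,::-1]);
E
```

```text
clock: 6.55
position: [0.546, 0.1837, 0.1178]
tool_rot: [-3.14, -0.004, 3.14]
force: [-0.3, -0.2, 0.6]
grip_width: 0.0598
clock: 6.95
position: [0.5483, 0.1834, 0.1213]
tool_rot: [3.141, 0.002, 3.14]
force: [-0.4, 0.8, 7.5]
grip_width: 0.031
[0.54829588 0.18341667 0.12130133] [-0.42035345  0.83617061  7.54355618] [ 0.16605031  0.19772311 -0.03603307] 0.03095792020924974
```

View pics/s5.png

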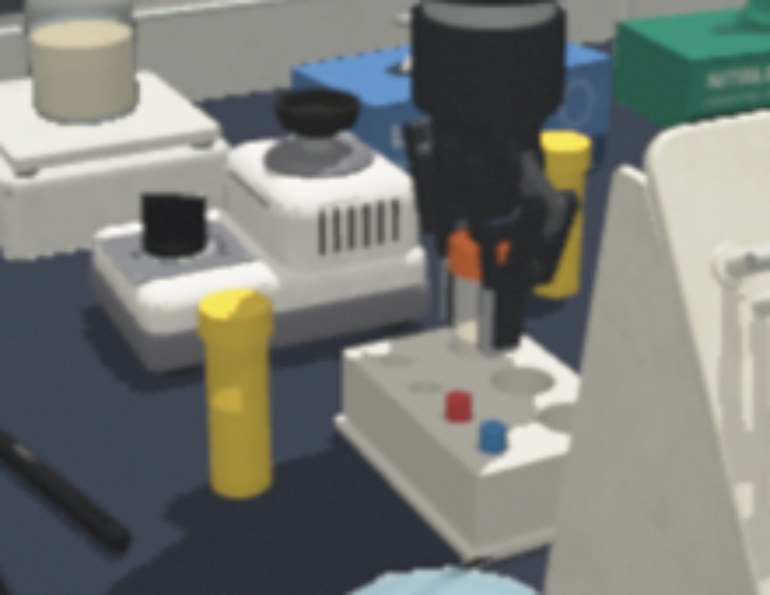

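The tube is between the pads (crop (475,300)) with the tips above the rack. I hold two more rows, then lift.

```bash
python3 -m crank '{"travel":[[0,0,0],[0,0,0],[0,0,0.3],[0,0,1],[0,0,2.5],[0,0,4],[0,0,5],[0,0,5]],"rot":[[0,0,0],[0,0,0],[0,0,0],[0,0,0],[0,0,0],[0,0,0],[0,0,0],[0,0,0]]}' -1 50
python3 - <<'E'
from h import *
o=bot.observe();print(o["position"],o["force"],o["moment"],o["grip_width"],np.degrees(o["tool_rot"]))
S=bot.grab_frame("side");cv2.imwrite("pics/s6.png",cv2.resize(S[130:300,220:420],None,fx=3.5,fy=3.5)[:,:,::-1]);
E
```

```text
clock: 7.8
position: [0.5484, 0.1832, 0.1719]
tool_rot: [3.14, 0.003, 3.141]
force: [0.5, 0.1, -0.8]
grip_width: 0.0309
[0.54843309 0.18316887 0.17192777] [ 0.47871765  0.0924729  -0.82194021] [ 0.00892583 -0.02355699 -0.03539615] 0.03094359167953407 [1.79935740e+02 1.55835121e-01 1.79941240e+02]
```

View pics/s6.png

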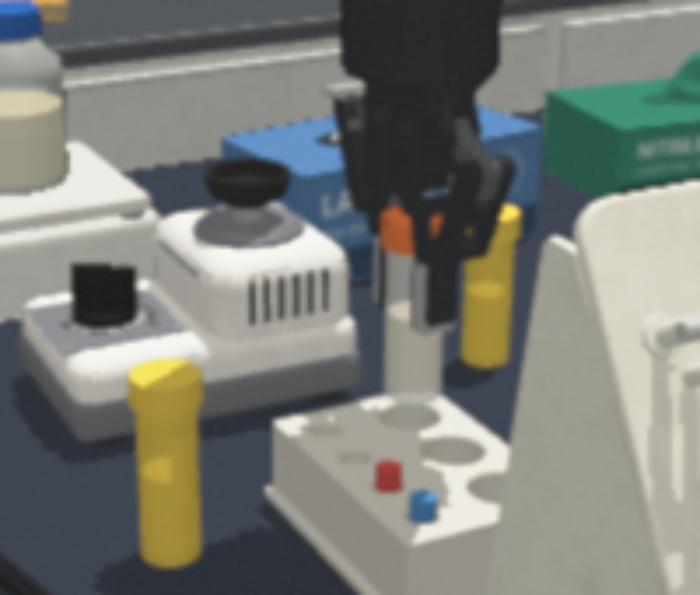

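The tube is held upright and clear of the rack. The force change is about -0.8 N, which fits its 60 g. I carry it up and over the cup.

```bash
python3 -m crank '{"travel":[[0,0,3],[0,1,6.5],[-0.2,4,9.8],[-0.5,8,9.8],[-0.9,12,9.8],[-1.2,15.5,9.8],[-1.2,16.9,9.8],[-1.2,16.9,9.8]],"rot":[[0,0,0],[0,0,0],[0,0,0],[0,0,0],[0,0,0],[0,0,0],[0,0,0],[0,0,0]]}'
python3 -m crank '{"travel":[[0,0,0]],"rot":[[0,0,0]]}'
python3 - <<'E'
from h import *
o=bot.observe();print(o["position"],o["force"],o["moment"],o["grip_width"],np.degrees(o["tool_rot"]))
S=bot.grab_frame("side");cv2.imwrite("pics/s7.png",cv2.resize(S[90:250,210:370],None,fx=3.7,fy=3.7,interpolation=cv2.INTER_CUBIC)[:,:,::-1]);
p=o["position"];m=bot.camera_model("side")
for dz in(.1143,.016):print(proj(m,p-[.001,0,dz]))
print(proj(m,[.535,.352,.13]))
W=bot.grab_frame("wrist");cv2.imwrite("pics/w7.png",W[:,:,::-1])
E
```

```text
clock: 8.65
position: [0.5348, 0.354, 0.2669]
tool_rot: [-3.142, -0.001, -3.14]
force: [0.5, -1.1, -0.1]
grip_width: 0.0309
clock: 8.75
position: [0.5359, 0.3509, 0.2673]
tool_rot: [-3.14, -0.001, 3.14]
force: [-0.5, -0.7, -0.2]
grip_width: 0.0308
[0.53586372 0.3509186  0.26728697] [-0.45490397 -0.67616847 -0.15258054] [-0.03273557  0.02462701  0.00613721] 0.030810431836014555 [-1.79928866e+02 -3.05621313e-02  1.79917927e+02]
[290.05684467 167.53409489]
[289.40132353 118.59263671]
[290.03927764 178.2815275 ]
```

View pics/s7.png

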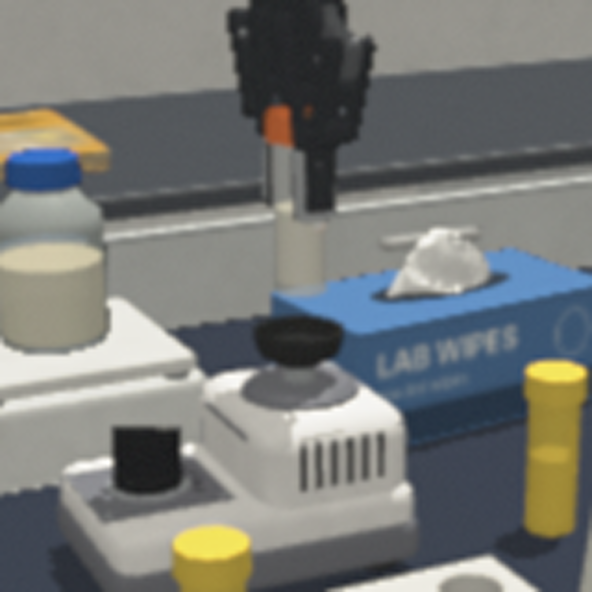

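View pics/w7.png

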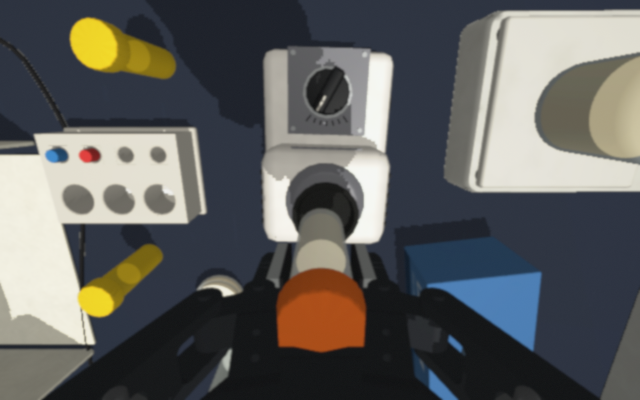

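Side crop: the foot at (300,290) is plumb above the cup at (298,340). In the wrist picture the tube at column 321 is above the cup at (325,205). I quantify the sideways offset.

Run:
```python
from h import *
m=bot.camera_model("wrist");W=cv2.imread("pics/w7.png");p=bot.observe()["position"]
print(p,"cup",proj(m,[.535,.352,.13]),proj(m,[.535,.358,.13]),"foot",proj(m,p-[.001,0,.1143]))
for y in(190,200,205,210,215):
    r=W[y].astype(int).sum(1); d=np.nonzero(r[280:370]<130)[0]+280; print(y,d.min(),d.max(),(d.min()+d.max())/2)
cv2.imwrite("pics/w7c.png",cv2.resize(W[150:300,250:400],None,fx=4,fy=4,interpolation=cv2.INTER_CUBIC))
```

```text
[0.53620927 0.35035805 0.26771844] cup [324.73910284 214.56806931] [332.84133346 214.55185466] foot [322.6845545 226.7816431]
190 305 345 325.0
200 296 352 324.0
205 295 355 325.0
210 294 356 325.0
215 294 356 325.0
```

View pics/w7c.png

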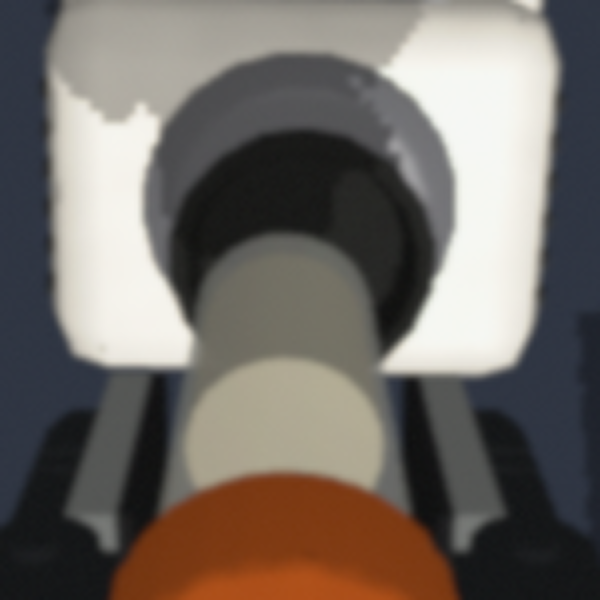

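The tube is about 2 mm low in y, so I correct by +0.15 cm. Then I go down to just above the cup floor and press in small steps by force.

```bash
python3 -m crank '{"travel":[[0,0.15,-0.5],[0,0.15,-1.5],[0,0.15,-2.3],[0,0.15,-2.8],[0,0.15,-2.8]],"rot":[[0,0,0],[0,0,0],[0,0,0],[0,0,0],[0,0,0]]}'
python3 - <<'E'
from h import *
o=bot.observe();print(o["position"],o["force"],o["moment"],o["qd"].round(3))
S=bot.grab_frame("side");cv2.imwrite("pics/s8.png",cv2.resize(S[120:250,230:360],None,fx=4.5,fy=4.5,interpolation=cv2.INTER_CUBIC)[:,:,::-1]);
o=bot.observe();print(o["position"],o["force"])
E
```

```text
clock: 9.35
position: [0.5354, 0.3532, 0.2388]
tool_rot: [-3.141, -0.001, 3.141]
force: [-0.4, 0.6, -1.1]
grip_width: 0.0311
[0.53544247 0.35315164 0.23878763] [-0.39560039  0.56285048 -1.06097028] [-0.03157969  0.02774866 -0.03575029] [-0.002 -0.015  0.002 -0.015 -0.     0.015  0.   ]
[0.53561102 0.35334966 0.23943432] [-0.56008584 -0.37312218 -0.89512287]
```

View pics/s8.png

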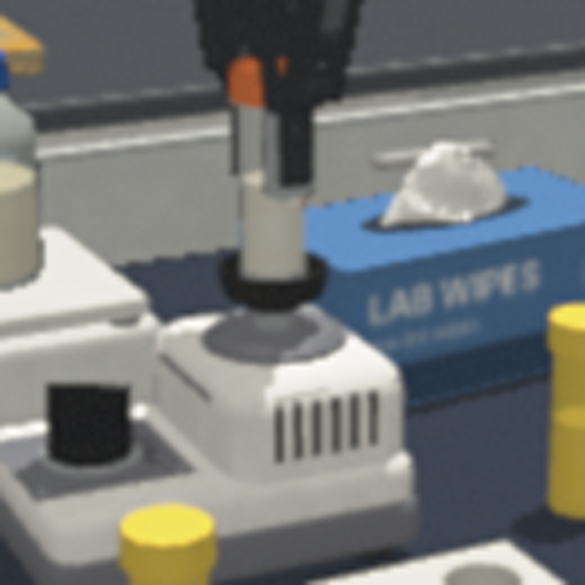

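The foot is inside the rim, centred (crop (272,275) against a cup centre at 272), and not yet touching. Pressing in steps.

```bash
python3 -m crank '{"travel":[[0,0,-0.2],[0,0,-0.4],[0,0,-0.5],[0,0,-0.5]],"rot":[[0,0,0],[0,0,0],[0,0,0],[0,0,0]]}'
python3 -c "
from h import *
o=bot.observe();print(o['position'],o['force'],o['moment'])"
python3 -m crank '{"travel":[[0,0,-0.1],[0,0,-0.2],[0,0,-0.2]],"rot":[[0,0,0],[0,0,0],[0,0,0]]}'
python3 -c "
from h import *
o=bot.observe();print(o['position'],o['force'],o['moment'])"
```

```text
clock: 9.8
position: [0.5358, 0.3535, 0.235]
tool_rot: [3.142, 0.0, 3.141]
force: [0.0, -0.1, -0.2]
grip_width: 0.0311
[0.53578778 0.35346721 0.23498154] [ 0.02856836 -0.10663277 -0.21722706] [-0.0068429   0.01877309  0.08276656]
clock: 10.1
position: [0.5358, 0.3535, 0.2331]
tool_rot: [3.141, 0.0, 3.141]
force: [0.0, -0.9, 5.2]
grip_width: 0.0309
[0.5358404  0.35349292 0.23308314] [ 0.02074149 -0.85262211  5.16129068] [-0.13847431  0.02069682 -0.00064279]
```

```bash
python3 -m crank '{"travel":[[0,0,-0.1],[0,0,-0.2],[0,0,-0.25],[0,0,-0.25]],"rot":[[0,0,0],[0,0,0],[0,0,0],[0,0,0]]}'
python3 -c "
from h import *
o=bot.observe();print(o['position'],o['force'],o['moment'])"
```

```text
clock: 10.5
position: [0.5359, 0.3535, 0.2308]
tool_rot: [3.141, 0.001, 3.141]
force: [-0.5, -1.0, 7.9]
grip_width: 0.0309
[0.53592553 0.35353028 0.23077033] [-0.50424802 -1.00958318  7.8780852 ] [-0.16508761  0.07052466  0.05991978]
```

```bash
python3 -m crank '{"travel":[[0,0,-0.1],[0,0,-0.15],[0,0,-0.15],[0,0,-0.15]],"rot":[[0,0,0],[0,0,0],[0,0,0],[0,0,0]]}'
python3 - <<'E'
from h import *
for i in range(3):
    o=bot.observe();print(o["position"],o["force"],o["moment"],o["grip_width"]);S=bot.grab_frame("side")
T=bot.grab_frame("top");W=bot.grab_frame("wrist")
A=cv2.resize(S[120:250,230:360],(400,400),interpolation=cv2.INTER_CUBIC);B=cv2.resize(W[0:250,150:450],(400,333),interpolation=cv2.INTER_CUBIC)
cv2.imwrite("pics/s9.png",np.hstack([A,np.vstack([B,np.zeros((67,400,3),np.uint8)])])[:,:,::-1]);cv2.imwrite("pics/t9.png",T[:,:,::-1])
E
```

```text
clock: 10.9
position: [0.536, 0.3535, 0.2295]
tool_rot: [3.141, 0.001, 3.141]
force: [-1.0, -1.1, 8.7]
grip_width: 0.0311
[0.53596313 0.35354748 0.22945226] [-1.03893205 -1.14206093  8.73983718] [-0.27578273  0.16165405  0.01751934] 0.03107155722157917
[0.53599931 0.35354002 0.22948237] [-1.32334637 -0.56458654  8.45426134] [-0.27257783  0.06031391 -0.04470835] 0.03071262809170265
[0.53598799 0.35354128 0.22945505] [-0.15501325 -0.83137979  8.69458764] [-0.2436201   0.16709414  0.02224276] 0.03084752109388517
```

View pics/s9.png

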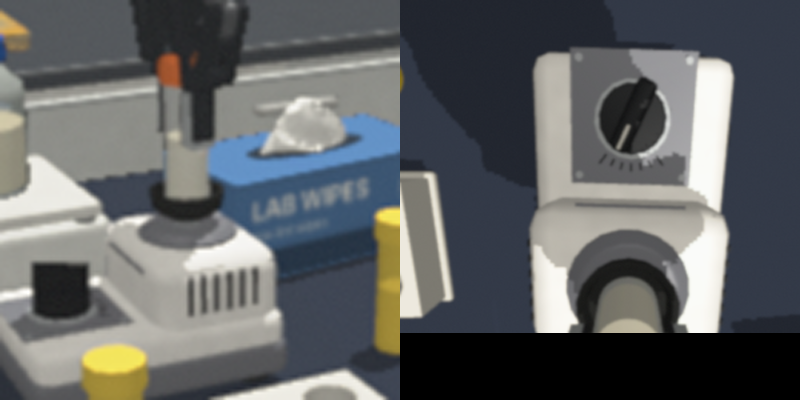

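View pics/t9.png

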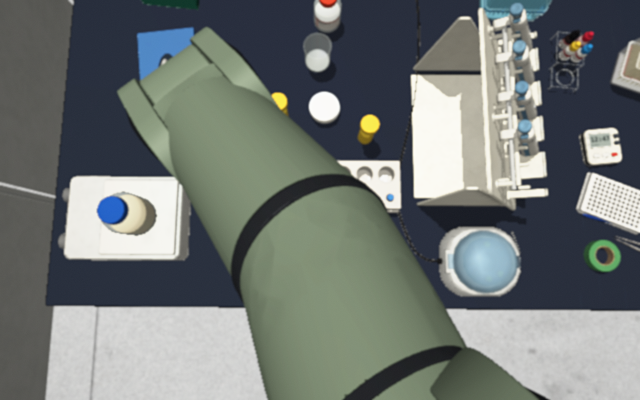

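The tube stands upright in the cup, the knob's white line still points toward +x but right of the scale, and the bystanders in view have not moved. The force says about 4.3 mm and the geometry 4.7 mm, so I add 0.4 mm and check the cup's drop in the side image.

```bash
python3 -m crank '{"travel":[[0,0,-0.04],[0,0,-0.04],[0,0,-0.04]],"rot":[[0,0,0],[0,0,0],[0,0,0]]}'
python3 - <<'E'
from h import *
F=[]
for i in range(4):
    o=bot.observe();F.append(o["force"][2]);S=bot.grab_frame("side")
print(o["position"],np.round(F,2),o["clock"])
ms=bot.camera_model("side")
print("px/mm",proj(ms,[.535,.352,.13])-proj(ms,[.535,.352,.125]))
A=cv2.imread("pics/side0.png").astype(float).sum(2);B=S[:,:,::-1].astype(float).sum(2)
# left & right rim parts and lower bowl: subpixel vertical shift by search
from scipy.ndimage import shift
for (x0,x1) in((276,282),(299,304),(277,281),(300,303)):
    ref=A[170:196,x0:x1]
    e=[(np.abs(shift(A,(d,0),order=1)[172:194,x0:x1]-B[172:194,x0:x1]).mean(),d) for d in np.arange(0,7,.1)]
    print(x0,x1,min(e))
W=bot.grab_frame("wrist");m=bot.camera_model("wrist");c=cv2.resize(W[20:140,260:380],None,fx=5,fy=5,interpolation=cv2.INTER_CUBIC)
cv2.imwrite("pics/w10.png",c[:,:,::-1]);print(proj(m,[.4456,.3545,.087]))
E
```

```text
clock: 11.45
position: [0.536, 0.3536, 0.2291]
tool_rot: [3.141, 0.001, 3.141]
force: [-0.9, -0.7, 9.7]
grip_width: 0.031
[0.53599551 0.35354445 0.22911252] [9.66 9.86 9.23 8.97] 11.6
px/mm [-0.0317073  -2.34385703]
276 282 (np.float64(17.90909090909091), np.float64(0.0))
299 304 (np.float64(25.50909090909089), np.float64(1.3))
277 281 (np.float64(16.704545454545453), np.float64(0.0))
300 303 (np.float64(22.672727272727258), np.float64(1.3))
[323.72482679  85.89399697]
```

View pics/w10.png

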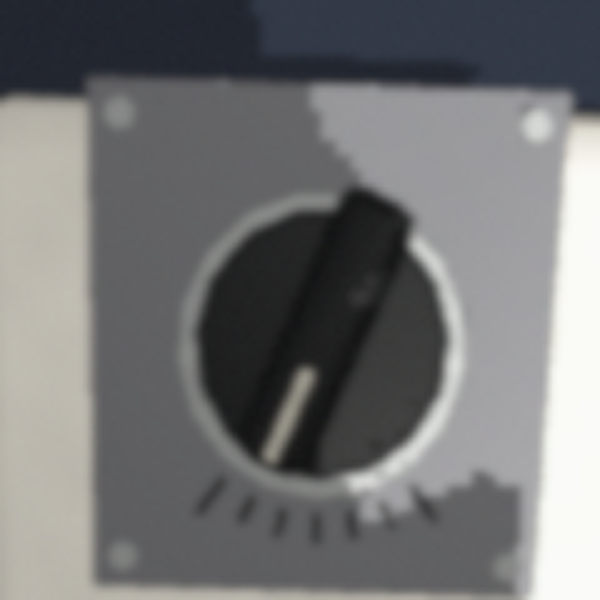

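The knob's line has run back to about 25° right of the mixer axis (crop (285,415)), so the timer is running. Force (9.4 + 0.7 N for the tube's weight) and geometry agree on about 5 mm. My shift search was spoilt by the background, so I compare the cup directly before and after.

Run:
```python
from h import *
S=bot.grab_frame("side");A=cv2.imread("pics/side0.png");B=S[:,:,::-1]
f=lambda I:cv2.resize(I[165:215,265:315],(400,400),interpolation=cv2.INTER_CUBIC)
cv2.imwrite("pics/cmp.png",np.hstack([f(A),f(B)]))
for x in(280,281,282,283,297,298,299,300): 
    r=[]
    for I in(A,B):
        c=cv2.resize(I[170:200,x:x+1].astype(np.float32).sum(2),(1,300),interpolation=cv2.INTER_LINEAR)[:,0]; d=np.nonzero(c<200)[0]; r.append((d.min()/10,d.max()/10) if len(d) else None)
    print(x,r)
```

```text
280 [(np.float64(6.3), np.float64(17.4)), (np.float64(8.7), np.float64(18.5))]
281 [(np.float64(6.3), np.float64(17.6)), (np.float64(8.2), np.float64(19.0))]
282 [(np.float64(6.1), np.float64(17.7)), (np.float64(8.6), np.float64(19.9))]
283 [(np.float64(5.8), np.float64(17.6)), (np.float64(13.7), np.float64(20.5))]
297 [(np.float64(6.5), np.float64(17.1)), (np.float64(14.7), np.float64(20.6))]
298 [(np.float64(6.7), np.float64(16.8)), (np.float64(13.9), np.float64(19.8))]
299 [(np.float64(7.0), np.float64(16.7)), (np.float64(8.9), np.float64(18.6))]
300 [(np.float64(7.4), np.float64(16.6)), (np.float64(9.4), np.float64(18.1))]
```

View pics/cmp.png

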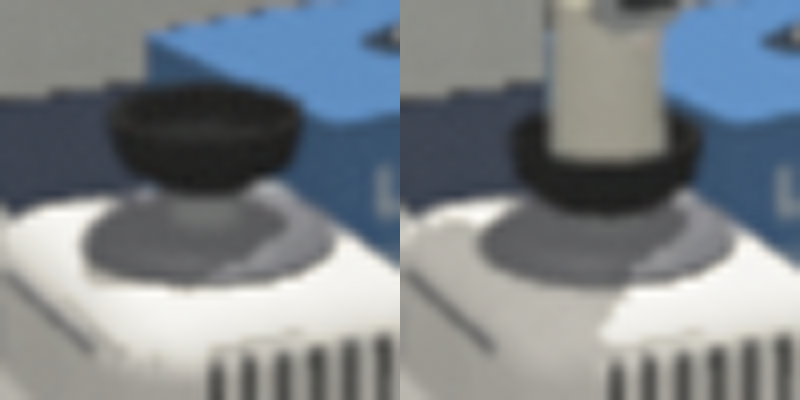

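The cup is about 2.2 px lower than before, or 4.5 to 5 mm at 2.34 px per 5 mm, with the tube inside the rim. I hand in.

Run:
```python
from h import *
o=bot.observe();print(o["clock"],o["position"],o["force"],o["grip_width"])
print(bot.job_done())
```

```text
11.75 [0.53600818 0.3535374  0.22912893] [-0.66238938 -1.34285289  9.60895357] 0.030777072080346565
the job is handed in; nothing more can be done
None
```

I wound the timer knob clockwise to its stop and let go. I then lifted the orange-capped tube out of the rack, stood it in the mixer's cup and pressed the cup down about 5 mm. I handed the job in at 11.75 s, still gripping the tube and holding the cup down.

**Last checks:**
- **Timer:** the moment rose to 1.5 N m at about 78° of turn, which marks the stop. The last wrist picture shows the knob partly run back and still well short of its rest position.
- **Cup travel:** the push reads 9.0–9.9 N (about 10 N once the tube's weight is added), and the tool is 5.1 mm below first contact. The side picture shows a drop of about 2.2 px, or 4.5–5 mm. It was never near bottoming.
- **Tube:** it stands upright inside the rim.
- **Bystanders:** the ones in view look undisturbed. At the end the arm hid the marker, one vial and part of the rack from the top camera; the rack and both vials looked right in the earlier wrist picture.

**Checks that disagreed:** one image-shift search for the cup's drop failed because of the background, so I replaced it with an edge comparison. The gripper read 31 mm on the 29 mm tube, a small steady offset.

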